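# Set the turret stop and hold a hammer-handle blank up to it

## Task

Set the drilling jig for the lanyard hole: first turn its stop turret one click anticlockwise (seen from above), so that the next stop screw, the longest, points along the bed. Then lay the ash hammer-handle blank flat on the bed along the two fence pads, with its square butt end towards the turret, slide it up to that stop without ramming it, and be my third hand: finish while still holding it pressed against the stop with a steady push of about 10 newtons (5 to 15), so that I can close the drill leaf over it and screw it down. Leave the other things on the bench where they are.

Things in the scene. Friction and masses are not known exactly. Their poses are not given: they have to be found in the camera images.
- jig: drilling jig fixed to the bench: dark steel base plate (x -85 to 250, y -55 to 60 mm, 12 mm thick) with a stop turret at one end, a wooden bed and two fence pads. Origin: on the bench under the turret's axis. x runs from the turret along the bed, y across it to the fence pads on the side away from the robot, z up. A blank in place lies along x with its centre line on y = 0
- jig_bed (a point): point on top of the jig's hardwood bed under the middle of a blank in place: 152 mm from the turret's axis along the jig's x, 25 mm above the bench; axes as the jig's. In the jig's frame the bed covers x 50 to 250, y -42 to 47 mm. A finger has room on both sides of the blank here (90 mm between the fence pads)
- pad_near (a point): fence pad nearest the turret, aluminium: centre of its flat locating face, which looks to the jig's -y; jig frame x 85 to 115, y 14 (the face) to 32 mm, top 45 mm above the bench. Behind it a hinged drill leaf stands swung open (jig x 80 to 120, y 33 to 120 mm, up to 100 mm above the bench). Opposite, on the bed's near edge, a swing bolt (jig x 89 to 113, y -37 to -78 mm, up to 36 mm)
- pad_far (a point): the other fence pad: centre of its locating face; jig frame x 205 to 235, y 14 (the face) to 32 mm, top 45 mm above the bench
- turret (a joint): angle of the stop turret (rad) about its vertical axis, growing anticlockwise seen from above. It starts in the click at 0; clicks are 1.047 rad (60 degrees) apart. A sprung roller holds it: some 0.6 N m to turn it out of a click; near the next it snaps in by itself, also when let go. It turns freely by hand, without a lock
- stop_long (a point): centre of the flat end (14 mm across) of the longest of the six steel stop screws on the turret's dark hexagonal head (44 mm over flats): 62 mm from the turret's axis, 39 mm above the bench, point x pointing outwards. At turret 1.047 it points along the jig's x; at 0 the screw beside it (46 mm from the axis) does. The screws are level and rigid
- turret_bar (a point): centre of the turret's black bar handle, on its axis, 77 mm above the bench: an upright bar 62 mm long, 14 mm thick, 26 mm high (64 to 90 mm above the bench), long along this point's x, which turns with the turret and lies along the jig's x at turret 0. Below it a 24 mm stem, then the head, whose top is 53 mm above the bench
- blank_mid (a point): centre of the square body of the ash hammer-handle blank (half-way up): 28 x 28 mm, 180 mm long, with a round tenon 20 mm across and 45 mm long at one end; 100 to 175 g, balanced within 12 mm of this point. Site x runs along it from butt to tenon, z up. It starts flat on the bench to the right of the jig. In place this point is 152 mm from the turret's axis
- blank_butt (a point): centre of the blank's flat square butt end (90 mm from its middle, at the end without the tenon)
- handle_a: bystander: finished curved hatchet handle, 340 mm, lying behind the jig (origin under its middle)
- handle_b: bystander: another finished curved hatchet handle, 340 mm (origin under its middle)
- wax_tin: bystander: round flat wax tin, 90 mm across, 38 mm high (origin under its middle)
- sanding_block: bystander: cork sanding block 110 x 60 x 33 mm (origin under its middle)
- offcut: bystander: short offcut of the same ash, 75 x 28 x 28 mm, no tenon (origin under its middle)
- mallet: bystander: wooden mallet, 70 mm high, handle level (origin on the bench near its middle)
- rasp: bystander: rasp with a wooden grip, 310 mm long (origin on the bench near its middle)
- try_square: bystander: try square with a wooden stock (origin under the stock's middle)
Mind the look-alikes: they are no part of the job. Of the things shaped like the part that bears blank_mid, the wooden one is meant.

How it is judged:
On the way, in this order (a step that is already met when the one before it is completed fails the run):
1. the turret is turned one click anticlockwise and rests in that click (value of joint turret between 0.98 and 1.11 rad), for 0.3 s.
2. the blank lies on the bed along the fence pads, butt end towards the turret (z of blank_mid in the frame of jig between 0.034 and 0.044 m and y of blank_mid in the frame of jig between -0.01 and 0.004 m and x of blank_butt in the frame of jig between 0.055 and 0.13 m and angle between the x axis of blank_mid and the x axis of jig, either way round below 0.12 rad), for 0.2 s.
At the end, for the whole second after the job is handed in: for the last second: turret in the next click (within 0.065 rad); blank still, flat on the bed, within 3 mm of the fence pads and parallel within 0.04 rad, butt end at the longest stop (within 4 mm), fingers on it, pressing on the stop with 5 to 15 N (all of step 1 and contact force between blank and turret between 5 and 15 N and contact force between the fingers and blank above 2 N and x of blank_butt in the frame of jig between 0.058 and 0.066 m and y of blank_mid in the frame of jig between -0.003 and 0.003 m and z of blank_mid in the frame of jig between 0.036 and 0.042 m and angle between the x axis of blank_mid and the x axis of jig, either way round below 0.04 rad and linear speed of blank below 0.01 m/s); the arm keeps its last pose, push and grip.
It fails at once if the turret is turned the wrong way or beyond the next click (value of joint turret below -0.6 rad or value of joint turret above 1.6 rad).
It fails at once if the blank is rammed into the stop (over 40 N) (contact force between blank and turret above 40 N).
It fails at once if another thing on the bench is shifted by more than 3 cm (distance of any of handle_a, handle_b, wax_tin, sanding_block, offcut, mallet, rasp, try_square from where it was at the start of the episode above 0.03 m).
It also fails if it takes over 72 s, if anything falls off the work surface, if the arm or the gripper's body presses on something with over 40 N, if the wrist force passes 120 N, or if a joint passes its speed limit or range.

## Robot

A 6-joint arm with a two-finger parallel gripper is mounted at the origin on the work surface. World frame = base frame: x ahead of the robot, y to its left, z up, the work surface at z = 0. Lengths are in m, angles in rad, forces in N, time in s.
With the tool pointing down it reaches from about 0.3 to 0.775 m from the base axis. Payload 14.6 kg.
Tool frame: the origin (TCP) lies between the finger pads; the fingertips stand 14 mm ahead of it and the grasp point (between the pads) lies 5 mm behind it; z points along the fingers, y is the line along which they close (so a half turn about z gives the same grasp; the last joint's range is limited). The gripper opens to 94 mm and grips with 3 to 60 N. Pads are 16 mm wide; open, the fingers measure 119 mm over their backs; the gripper's body (75 mm by 177 mm) begins 78 mm behind the grasp point.
Start: joints at [1.077, 0.3, 1.521, -0, 1.321, -0.067], TCP at [0.228, 0.501, 0.219] pointing down, gripper open.
Joint ranges: [-3.03, 3.03], [-0.79, 2.21], [0.23, 2.52], [-1.04, 4.18], [0, 3.07], [-2.55, 2.55]. Speed limits (rad/s): [2.22, 2.22, 2.57, 3.14, 3.14, 3.14].

## Interface

Orientations are given as [roll, pitch, yaw] about the fixed x, y, z axes, in that order (R = Rz(yaw) Ry(pitch) Rx(roll)).
In Python, from station import ctrl gives the robot as it stands. The module is installed in compiled form; this text tells all that it offers.
- The arm moves only by the tool move_arm, never from a script. Its argument "targets" is a list of rows, each a list of 7 numbers: the opening, from -1 (shut) to 1 (fully open), then the shift along the tool's x, y, z in units of 50 mm (1.0 is 50 mm), then the turn, a rotation vector about the tool's x, y, z in rad. A call has 1 to 12 rows; each row is the pose to reach, as a shift and turn from the pose commanded when the call began, along the tool's axes at that moment; what a row does not reach only later rows make up. A row lasts 1/10 s, in which the tool goes at most 50 mm and 8.59 degrees, less where a joint would pass 70% of its speed; a pose out of reach is approached as far as the arm can. A call with a gripper value outside its range is refused whole. The fingers move at their own pace and stop on an object; "grip_force" is the grip in N (left out, the last holds). Time passes only in rows, so rows that repeat a pose let the fingers close. It gives the time, the measured TCP pose, the force, the opening and the grip force at its end, in the units of the state.
- ctrl.get_obs(): the state, without advancing time (a new reading comes with each control period).
- ctrl.camera(name): name is "scene" or "top"; returns (picture, depth): 480x640x3 uint8, red, green, blue; 480x640 float32, m along the optical axis (not along the pixel's ray), 0 where there is no reading.
- ctrl.camera_params(name): a dict with "intrinsics" (3x3 intrinsics, pixels), "k1" (the pictures are not rectified: a ray, as slopes to the right and down, at radius r is drawn at 1 + k1 r^2 times it, then the intrinsics apply), "rvec" (rotation vector, rad) and "tvec" (3), from world to camera coordinates, as OpenCV has them. Camera axes: x right, y down, z forward; pixel columns grow to the right and rows downward; lengths in m; the calibration is good to about 2 mm. A picture is of the moment at which its call begins. camera_params takes no time and is no camera call.
- ctrl.hand_in(): hands the job in; it is judged then, once.
Trained networks look in the newest picture that a camera, given by its name, has taken for a name from the list of things; names that differ only in an ending like _2 or _b are one class to them, and where a whole thing is asked for, a point or a joint stands for the part that bears it (a point fixed in the world has none). Each returns a list of dicts, best first, with "score" (0 to 1); they miss things now and then, are a little off and sometimes report something else, mostly with a low value. They report only what shows in the picture. A call takes as long as a camera call. They do not tell look-alikes from the thing itself.
- ctrl.cut_out(camera, target): "region" (480x640 bool, what is visible of it) and "point" ([column, row] in pixels, amid what is visible of it).
- ctrl.tip_of(camera, target): "point" ([column, row] in pixels: a listed point, or the origin of a listed thing).
The state is a dict: "time_s": time; "qpos": joint angles; "joint_vel": joint speeds; "tau": joint torques, N m; "ee_pos": TCP position; "eef_rot": TCP orientation; "force": force on the tool from outside, world axes, zero at the start; "moment": the same for the moment, N m; "grip_width": finger opening in m; "grip_force": force on a finger pad.
Only numpy, scipy, OpenCV 4.12 (cv2) and the standard library are available. Lean on these libraries where they do the work, as an engineer would, in place of code of your own. Each camera call takes 0.05 s, during which the arm holds its last target. There are 200 camera calls.

## Working session

There is one attempt and no reset: what is moved stays moved. The work goes in short steps, Python scripts to look and compute and a tool call to move; the robot and the scene stay as the last step left them, time stands still between calls to the robot, and variables do not carry over. Pictures are saved under pics/ and viewed, at most 10 in all, crops included, and the job is handed in when it is done.

Besides the shell and the picture viewer there is one more tool, called in YAML: its name, and indented under it one key for each argument. move_arm: Moves the arm, as the interface text tells. Its arguments: {"type":"object","properties":{"targets":{"type":"array"},"grip_force":{"type":"number"}},"required":["targets"]}

```bash
mkdir -p pics; cat > h.py <<'E'
import numpy as np, cv2
from scipy.spatial.transform import Rotation as R
from station import ctrl
def cam(n):
    p=ctrl.camera_params(n);K=np.array(p["intrinsics"]);Rm=cv2.Rodrigues(np.array(p["rvec"],float))[0]
    return K,float(p["k1"]),Rm,np.array(p["tvec"],float)
def ray(n,px):
    K,k1,Rm,t=cam(n)
    d=cv2.undistortPoints(np.array(px,float).reshape(-1,1,2),K,np.array([k1,0,0,0,0.]))[:,0]
    return -Rm.T@t,np.c_[d,np.ones(len(d))]@Rm
def at_z(n,px,z):
    c,d=ray(n,px); return c+d*((z-c[2])/d[:,2])[:,None]
def at_depth(n,px,dep):
    c,d=ray(n,px); return c+d*np.array(dep,float).reshape(-1,1)
def proj(n,P):
    K,k1,Rm,t=cam(n)
    return cv2.projectPoints(np.array(P,float).reshape(-1,1,3),cv2.Rodrigues(Rm)[0],t,K,np.array([k1,0,0,0,0.]))[0][:,0]
def snap(n,f):
    im,d=ctrl.camera(n); cv2.imwrite("pics/"+f,im[:,:,::-1]); return im,d
def move(pos,yaw):
    o=ctrl.get_obs(); print(o)
E
python3 - <<'E'
from h import *
np.set_printoptions(precision=4,suppress=True)
print(ctrl.get_obs())
Z=dict(jig=0,jig_bed=.025,pad_near=.035,pad_far=.035,stop_long=.039,turret_bar=.077,blank_mid=.014,blank_butt=.014,offcut=0)
for n in("top","scene"):
    snap(n,n+"0.png"); c=cam(n); print(n,-c[2].T@c[3])
    for k,z in Z.items():
        for r in ctrl.tip_of(n,k)[:2]:
            print(k,round(r["score"],2),np.array(r["point"]),at_z(n,r["point"],z)[0])
E
```

```text
{'time_s': 0.0, 'qpos': array([ 1.0774,  0.3004,  1.5216, -0.    ,  1.3207, -0.0666]), 'joint_vel': array([-0.0018, -0.0001,  0.0002,  0.0005,  0.0002, -0.0005]), 'tau': array([ -0.    , -53.1808, -35.2743,   0.0709,   0.0244,  -0.0001]), 'ee_pos': array([0.2276, 0.5004, 0.2189]), 'eef_rot': array([-3.1404, -0.0001,  2.7148]), 'force': array([ 0.3991, -0.0831,  0.4302]), 'moment': array([ 0.0313, -0.0033,  0.0111]), 'grip_force': 0.0, 'grip_width': 0.09383368371687806}
top [ 0.3621 -0.017   1.1814]
jig 0.81 [223.2 230.3] [0.6262 0.2343 0.    ]
jig_bed 0.97 [278.8 224.2] [0.6324 0.091  0.025 ]
pad_near 0.64 [256.9 219.8] [0.6426 0.1439 0.035 ]
pad_far 0.71 [418. 275.] [ 0.4973 -0.2419  0.035 ]
pad_far 0.63 [308.  213.5] [0.6552 0.0182 0.035 ]
stop_long 0.67 [230.1 249.2] [0.5702 0.2084 0.039 ]
stop_long 0.64 [367.5 199. ] [ 0.6871 -0.1285  0.039 ]
turret_bar 0.75 [216.2 228.8] [0.613  0.2347 0.077 ]
turret_bar 0.55 [231.4 247.5] [0.5672 0.1979 0.077 ]
blank_mid 0.82 [419.9 274. ] [ 0.5021 -0.2508  0.014 ]
blank_mid 0.64 [432.  348.4] [ 0.3235 -0.2698  0.014 ]
blank_butt 0.97 [384.5 28
[... 184 characters left out ...]
 ]
scene [1.1895 0.3805 1.2211]
jig 0.61 [382.2 328.4] [0.6246 0.2405 0.    ]
jig 0.33 [238.4 158.4] [ 0.3526 -0.4694  0.    ]
jig_bed 0.58 [332.1 298.9] [0.6361 0.0863 0.025 ]
jig_bed 0.31 [383.1 300.6] [0.563  0.2047 0.025 ]
pad_near 0.97 [348.7 305.3] [0.6321 0.1361 0.035 ]
pad_far 0.69 [310.3 286.7] [0.6425 0.019  0.035 ]
stop_long 0.72 [383.2 301.6] [0.5728 0.2085 0.039 ]
turret_bar 0.78 [386.1 317. ] [0.627 0.242 0.077]
blank_mid 0.93 [264.9 210.8] [ 0.4899 -0.2523  0.014 ]
blank_mid 0.81 [293.4 176. ] [ 0.3236 -0.2616  0.014 ]
blank_butt 0.84 [265.2 181.2] [ 0.3928 -0.3242  0.014 ]
blank_butt 0.71 [288.6 224.8] [ 0.4926 -0.1608  0.014 ]
offcut 0.89 [395.6 239.2] [0.3473 0.1307 0.    ]
```

View pics/top0.png

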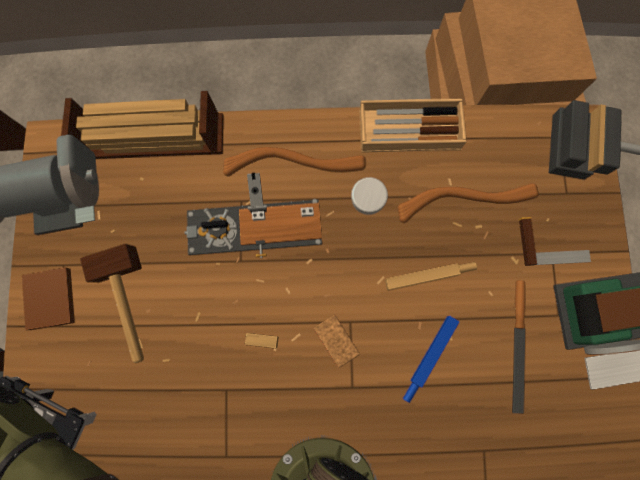

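View pics/scene0.png

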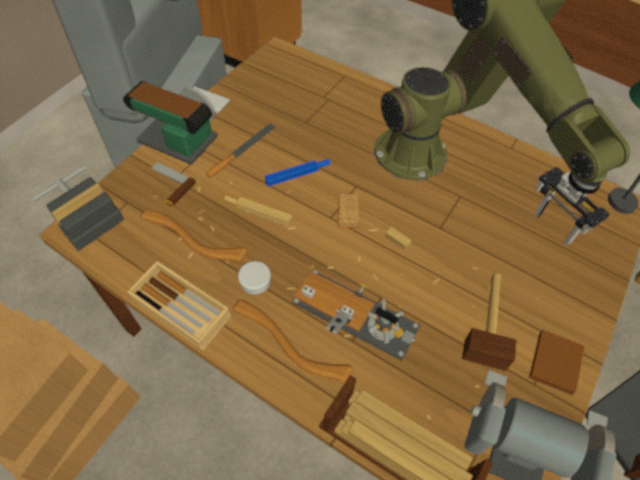

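Top view: the jig's turret is at pixel (216,229) with its bed running right. The ash blank has its butt at (388,283) and tenon at (475,266); the blue blank at (430,360) is the look-alike. Next I fit the jig and blank poses.

```bash
cat >> h.py <<'E'
def plan(pos,yaw):
    "shift in tool units and turn about tool z from the measured pose to a tool-down pose"
    o=ctrl.get_obs(); Rt=R.from_euler("xyz",o["eef_rot"])
    Rg=R.from_euler("xyz",[np.pi,0,yaw])
    print("pos",o["ee_pos"],"rot",o["eef_rot"],"shift",(Rt.inv().apply(np.array(pos)-o["ee_pos"])/.05).round(3),"turn",(Rt.inv()*Rg).as_rotvec().round(3))
E
python3 - <<'E'
from h import *
from scipy.optimize import least_squares
np.set_printoptions(precision=4,suppress=True)
L=dict(jig=(0,0,0),jig_bed=(.152,0,.025),pad_near=(.1,.014,.035),pad_far=(.22,.014,.035),turret_bar=(0,0,.077))
obs=[]
for n in("top","scene"):
    im,dep=ctrl.camera(n)
    for k in L:
        for r in ctrl.tip_of(n,k)[:3]:
            p=at_z(n,r["point"],L[k][2])[0]
            e=np.array([.62,.238])+R.from_euler("z",-1.475).apply(L[k])[:2]
            if np.hypot(*(p[:2]-e))<.02: obs.append((n,k,r["point"]));break
    for r in ctrl.cut_out(n,"blank_mid")[:3]:
        m=r["region"]; v,u=np.nonzero(m&(dep>0))
        P=at_depth(n,np.c_[u,v],dep[v,u]); rgb=im[v,u].mean(0)
        P=P[P[:,2]>.02]
        if len(P)<30: print("few",len(P)); continue
        c,(w,h),a=cv2.minAreaRect(P[:,:2].astype(np.float32)); q=np.linalg.svd(P[:,:2]-P[:,:2].mean(0),full_matrices=False)[2][0]
        print(n,r["score"],rgb,"rect",np.array(c),w,h,"yaw",np.arctan2(q[1],q[0]),"z",np.median(P[:,2]))
def f(x):
    return np.concatenate([at_z(n,p,L[k][2])[0][:2]-x[:2]-R.from_euler("z",x[2]).apply(L[k])[:2] for n,k,p in obs])
s=least_squares(f,[.62,.238,-1.475],loss="soft_l1",f_scale=.003)
print(s.x); 
for (n,k,p),e in zip(obs,f(s.x).reshape(-1,2)): print(n,k,e)
T=dict(b=(0,0,.077))
plan([s.x[0],s.x[1],.15],s.x[2]+np.pi)
E
```

```text
top 0.92 [171.7266 127.8653  74.0593] rect [ 0.4999 -0.2762] 0.028605379164218903 0.2221928834915161 yaw 1.7506986961695603 z 0.02789864023677313
top 0.72 [ 31.786   66.8488 132.5659] rect [ 0.3001 -0.2631] 0.02802029624581337 0.22100190818309784 yaw 2.5636992434693138 z 0.027739065538351815
scene 0.89 [172.5707 139.9417  77.5968] rect [ 0.4988 -0.2739] 0.034964289516210556 0.22374984622001648 yaw 1.755910363757349 z 0.027670023981866132
scene 0.62 [ 42.9004  83.4822 147.9246] rect [ 0.3    -0.2613] 0.03768305480480194 0.2204722762107849 yaw -0.5820551041115416 z 0.027992736523265283
scene 0.29 [102.5239  97.7992  81.7205] rect [0.6226 0.2378] 0.08117987215518951 0.09655167162418365 yaw 1.072150666929086 z 0.04868010334692485
[ 0.6246  0.2378 -1.5279]
top jig_bed [-0.0021  0.0066]
top pad_near [0.006  0.0039]
top pad_far [-0.0016 -0.0002]
top turret_bar [-0.0022  0.0014]
scene jig [0.0045 0.0008]
scene jig_bed [ 0.0008 -0.0027]
scene pad_near [ 0.0023 -0.0051]
scene pad_far [0.     0.0005]
scene turret_bar [-0.0085 -0.01  ]
pos [0.2277 0.5006 0.2194] rot [-3.1415  0.      2.7148] shift [-9.402 -1.499  1.389] turn [-0.     0.     1.101]
```

```bash
cat > jig.py <<'E'
from h import *
np.set_printoptions(precision=4,suppress=True)
for n in("top","scene"):
    im,dep=ctrl.camera(n); v,u=np.nonzero(dep>0); P=at_depth(n,np.c_[u,v],dep[v,u])
    def rect(lab,zl,zh,c,r):
        m=(P[:,2]>zl)&(P[:,2]<zh)&(abs(P[:,0]-c[0])<r[0])&(abs(P[:,1]-c[1])<r[1]); Q=P[m]
        if len(Q)<10: print(n,lab,"few");return
        c,(w,h),a=cv2.minAreaRect(Q[:,:2].astype(np.float32))
        q=np.linalg.svd(Q[:,:2]-Q[:,:2].mean(0),full_matrices=False)[2][0]
        print(n,lab,len(Q),np.array(c),round(w,4),round(h,4),"deg",round(a,2),"pca",np.arctan2(q[1],q[0]) % np.pi)
    rect("bed",.021,.029,(.635,.088),(.07,.13))
    rect("plate",.008,.029,(.632,.155),(.09,.2))
    rect("bar",.082,.1,(.622,.238),(.045,.045))
    rect("padn",.04,.05,(.645,.139),(.025,.025))
    rect("padf",.04,.05,(.655,.018),(.025,.025))
E
python3 jig.py
```

```text
top bed 2396 [0.6321 0.1038] 0.093 0.2301 deg 3.24 pca 1.6410974345889735
top plate 4631 [0.6228 0.1422] 0.1389 0.369 deg 1.73 pca 1.6193918814577126
top bar 158 [0.6227 0.239 ] 0.0152 0.0604 deg 2.6 pca 1.6201925913771071
top padn 103 [0.654  0.1405] 0.0231 0.037 deg 2.46 pca 1.587694466559753
top padf 91 [0.6582 0.0202] 0.0184 0.0293 deg 0.0 pca 1.566521411355492
scene bed 1703 [0.6343 0.1047] 0.0933 0.2257 deg 2.67 pca 1.6335625549163413
scene plate 3665 [0.6209 0.1522] 0.3911 0.1741 deg 86.23 pca 1.612975398973032
scene bar 147 [0.6246 0.2405] 0.0158 0.0618 deg 4.22 pca 1.6422881278250692
scene padn 59 [0.6517 0.1446] 0.0327 0.0179 deg 86.04 pca 1.4970856495571627
scene padf 71 [0.6577 0.0232] 0.0209 0.0309 deg 4.5 pca 1.6028041745939483
```

move_arm:
  targets:
    - [1,-1,-0.15,0,0,0,0.1]
    - [1,-2,-0.3,0,0,0,0.2]
    - [1,-3,-0.5,0,0,0,0.3]
    - [1,-4,-0.65,0,0,0,0.4]
    - [1,-5,-0.8,0,0,0,0.5]
    - [1,-6,-1,0.1,0,0,0.65]
    - [1,-7,-1.15,0.2,0,0,0.8]
    - [1,-8,-1.3,0.3,0,0,0.95]
    - [1,-9,-1.45,0.4,0,0,1.05]
    - [1,-9.36,-1.5,0.4,0,0,1.06]
    - [1,-9.36,-1.5,0.4,0,0,1.06]

```text
time_s: 2.9
ee_pos: [0.6246, 0.2361, 0.1982]
eef_rot: [-3.141, 0.001, 1.651]
force: [0.5, 0.3, -0.3]
grip_width: 0.0941
grip_force: 0.0
```

Jig yaw is about -1.52 with the axis near (0.624, 0.240). Descend on the bar and grip.

move_arm:
  targets:
    - [1,0.07,0,0.7,0,0,0.03]
    - [1,0.07,0,1.4,0,0,0.03]
    - [1,0.07,0,2.0,0,0,0.03]
    - [1,0.07,0,2.46,0,0,0.03]
    - [1,0.07,0,2.46,0,0,0.03]
    - [-1,0.07,0,2.46,0,0,0.03]
    - [-1,0.07,0,2.46,0,0,0.03]
    - [-1,0.07,0,2.46,0,0,0.03]
    - [-1,0.07,0,2.46,0,0,0.03]
    - [-1,0.07,0,2.46,0,0,0.03]
    - [-1,0.07,0,2.46,0,0,0.03]
  grip_force: 50

```text
time_s: 4.0
ee_pos: [0.6224, 0.2421, 0.0767]
eef_rot: [3.141, -0.0, 1.625]
force: [0.1, 0.9, 0.1]
grip_width: 0.0494
grip_force: 0.0
```

move_arm:
  targets:
    - [-1,0,0,0,0,0,0]
    - [-1,0,0,0,0,0,0]
    - [-1,0,0,0,0,0,0]
    - [-1,0,0,0,0,0,0]
    - [-1,0,0,0,0,0,0]
    - [-1,0,0,0,0,0,0]
    - [-1,0,0,0,0,0,0]
  grip_force: 60

```text
time_s: 4.7
ee_pos: [0.6239, 0.2422, 0.0766]
eef_rot: [3.137, -0.001, 1.625]
force: [13.3, 2.8, -5.5]
grip_width: 0.0209
grip_force: 60.0
```

```bash
python3 - <<'E'
from h import *
im,_=ctrl.camera("scene"); cv2.imwrite("pics/s1.png",cv2.resize(im[230:370,300:460,::-1],(640,560),interpolation=cv2.INTER_CUBIC))
o=ctrl.get_obs(); print(o["grip_width"],o["grip_force"],o["force"],o["moment"],o["ee_pos"],o["eef_rot"])
E
```

```text
0.021254040469077935 60.000811551853985 [13.32034649  1.55260431 -6.57359256] [ 0.2707842  -2.36631626  0.01865066] [0.6239283  0.24218017 0.07658988] [ 3.13733786e+00 -6.41165483e-04  1.62450935e+00]
```

View pics/s1.png

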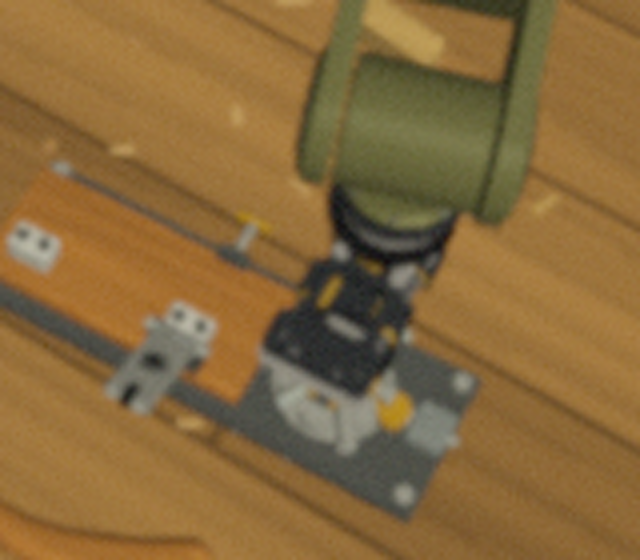

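The jaws stand at 21 mm rather than 14, so the tips are probably clamped on the stem below the bar. Regrip 5 mm higher.

move_arm:
  targets:
    - [-0.2,0,0,0,0,0,0]
    - [-0.2,0,0,0,0,0,0]
    - [-0.2,-0.04,0,-0.1,0,0,0]
    - [-0.2,-0.04,0,-0.1,0,0,0]
    - [-1,-0.04,0,-0.1,0,0,0]
    - [-1,-0.04,0,-0.1,0,0,0]
    - [-1,-0.04,0,-0.1,0,0,0]
    - [-1,-0.04,0,-0.1,0,0,0]
    - [-1,-0.04,0,-0.1,0,0,0]
    - [-1,-0.04,0,-0.1,0,0,0]
  grip_force: 60

```text
time_s: 5.75
ee_pos: [0.6241, 0.2402, 0.0814]
eef_rot: [3.137, -0.001, 1.625]
force: [14.8, 3.0, -7.5]
grip_width: 0.0141
grip_force: 60.0
```

move_arm:
  targets:
    - [-1,0,0.03,0,0,0,-0.12]
    - [-1,0,0.03,0,0,0,-0.24]
    - [-1,0,0.03,0,0,0,-0.36]
    - [-1,0,0.03,0,0,0,-0.48]
    - [-1,0,0.03,0,0,0,-0.6]
    - [-1,0,0.03,0,0,0,-0.72]
    - [-1,0,0.03,0,0,0,-0.84]
    - [-1,0,0.03,0,0,0,-0.94]
    - [-1,0,0.03,0,0,0,-1.02]
    - [-1,0,0.03,0,0,0,-1.05]
    - [-1,0,0.03,0,0,0,-1.05]
    - [-1,0,0.03,0,0,0,-1.05]

```text
time_s: 6.95
ee_pos: [0.624, 0.2401, 0.0814]
eef_rot: [-3.142, 0.0, 2.674]
force: [1.1, -0.6, -0.4]
grip_width: 0.0135
grip_force: 60.0
```

move_arm:
  targets:
    - [0.3,0,0,0,0,0,0]
    - [0.3,0,0,0,0,0,0]
    - [0.3,0,0,0,0,0,0]
    - [0.3,0,0,-0.6,0,0,0]
    - [1,0,0,-1.6,0,0,0]
    - [1,0,0,-2.4,0,0,0]
    - [1,0,0,-2.4,0,0,0]

```text
time_s: 7.65
ee_pos: [0.6256, 0.2409, 0.2082]
eef_rot: [3.135, 0.007, 2.675]
force: [1.1, -0.0, -0.2]
grip_width: 0.066
grip_force: 0.0
```

```bash
python3 - <<'E'
from h import *
np.set_printoptions(precision=4,suppress=True)
plan([.4955,-.2525,.15],1.752)
for n in ("scene",):
    im,dep=ctrl.camera(n)
    for k,z in(("stop_long",.039),("turret_bar",.077)):
        for r in ctrl.tip_of(n,k)[:3]: print(k,r["score"],at_z(n,r["point"],z)[0])
    v,u=np.nonzero(dep>0);P=at_depth(n,np.c_[u,v],dep[v,u])
    m=(P[:,2]>.082)&(P[:,2]<.096)&(np.hypot(P[:,0]-.624,P[:,1]-.24)<.045);Q=P[m][:,:2]
    print(len(Q),cv2.minAreaRect(Q.astype(np.float32)) if len(Q)>5 else "")
E
```

```text
pos [0.6256 0.2409 0.2082] rot [3.1346 0.0069 2.6748] shift [-2.109 -9.991  1.11 ] turn [0.01  0.003 0.923]
stop_long 0.71 [0.6358 0.1742 0.039 ]
turret_bar 0.66 [0.6135 0.2347 0.077 ]
131 ((0.6248112320899963, 0.24028080701828003), (0.014192057773470879, 0.06109889596700668), 64.60395812988281)
```

move_arm:
  targets:
    - [1,-0.2,-0.95,0,0,0,0.1]
    - [1,-0.4,-1.9,0,0,0,0.2]
    - [1,-0.6,-2.85,0,0,0,0.3]
    - [1,-0.8,-3.8,0,0,0,0.4]
    - [1,-1.0,-4.75,0,0,0,0.5]
    - [1,-1.2,-5.7,0,0,0,0.6]
    - [1,-1.4,-6.6,0.1,0,0,0.7]
    - [1,-1.6,-7.6,0.3,0,0,0.8]
    - [1,-1.8,-8.5,0.5,0,0,0.9]
    - [1,-2.0,-9.4,0.8,0,0,0.92]
    - [1,-2.1,-9.9,1.0,0,0,0.92]
    - [1,-2.1,-9.98,1.1,0,0,0.92]

```text
time_s: 9.0
ee_pos: [0.4914, -0.2545, 0.1438]
eef_rot: [-3.139, -0.002, 1.752]
force: [0.0, 0.7, -0.8]
grip_width: 0.0941
grip_force: 0.0
```

move_arm:
  targets:
    - [1,0,0,0,0,0,0]
    - [1,0,0,0,0,0,0]
    - [1,0,0,0,0,0,0]
    - [1,0,0,0,0,0,0]

```text
time_s: 9.4
ee_pos: [0.4936, -0.2518, 0.1468]
eef_rot: [3.141, 0.0, 1.756]
force: [0.9, 0.1, 0.3]
grip_width: 0.094
grip_force: 0.0
```

```bash
python3 - <<'E'
from h import *
np.set_printoptions(precision=4,suppress=True)
plan([.4955,-.2525,.018],1.752)
E
```

```text
pos [ 0.4936 -0.2518  0.1468] rot [3.1411 0.0003 1.7562] shift [-0.02   0.033  2.577] turn [0.    0.    0.004]
```

move_arm:
  targets:
    - [1,0,0.04,0.8,0,0,0]
    - [1,0,0.04,1.5,0,0,0]
    - [1,0,0.04,2.1,0,0,0]
    - [1,0,0.04,2.45,0,0,0]
    - [1,0,0.04,2.58,0,0,0]
    - [-0.2,0,0.04,2.58,0,0,0]
    - [-0.8,0,0.04,2.58,0,0,0]
    - [-0.8,0,0.04,2.58,0,0,0]
    - [-0.8,0,0.04,2.58,0,0,0]
    - [-0.8,0,0.04,2.58,0,0,0]
    - [-0.8,0,0.04,2.58,0,0,0]
    - [-0.8,0,0.04,2.58,0,0,0]
  grip_force: 30

```text
time_s: 10.6
ee_pos: [0.4951, -0.2523, 0.0176]
eef_rot: [3.142, 0.0, 1.755]
force: [-0.3, 0.3, -0.8]
grip_width: 0.0415
grip_force: 0.0
```

move_arm:
  targets:
    - [-0.8,0,0,0,0,0,0]
    - [-0.8,0,0,0,0,0,0]
    - [-0.8,0,0,0,0,0,0]
    - [-0.8,0,0,0,0,0,0]

```text
time_s: 11.0
ee_pos: [0.4951, -0.2523, 0.0174]
eef_rot: [-3.142, -0.0, 1.755]
force: [-0.1, 0.0, 0.6]
grip_width: 0.028
grip_force: 30.0
```

```bash
cat >> h.py <<'E'
J=R.from_euler("z",-1.515); JO=np.array([.624,.2401,0])
def jplan(x,y,ztcp): plan(JO+J.apply([x,y,ztcp]),np.pi-1.515)
def jpos(): return J.inv().apply(ctrl.get_obs()["ee_pos"]-JO)
E
python3 - <<'E'
from h import *
jplan(.172,-.002,.11)
E
```

```text
pos [ 0.49512221 -0.2522746   0.01744457] rot [-3.14154695e+00 -4.94822060e-06  1.75477273e+00] shift [ 5.803  3.856 -1.851] turn [-0.    -0.     0.128]
```

move_arm:
  targets:
    - [-0.8,0,0,-0.6,0,0,0]
    - [-0.8,0,0,-1.3,0,0,0]
    - [-0.8,0.4,0.2,-1.85,0,0,0.02]
    - [-0.8,1.1,0.7,-2.1,0,0,0.04]
    - [-0.8,1.8,1.2,-2.2,0,0,0.06]
    - [-0.8,2.6,1.7,-2.2,0,0,0.08]
    - [-0.8,3.4,2.2,-2.2,0,0,0.1]
    - [-0.8,4.2,2.8,-2.2,0,0,0.12]
    - [-0.8,4.9,3.3,-2.1,0,0,0.13]
    - [-0.8,5.5,3.7,-1.95,0,0,0.13]
    - [-0.8,5.75,3.83,-1.85,0,0,0.13]
    - [-0.8,5.8,3.86,-1.85,0,0,0.13]

```text
time_s: 12.2
ee_pos: [0.6314, 0.0692, 0.1087]
eef_rot: [-3.14, 0.0, 1.627]
force: [-0.5, -0.2, -0.9]
grip_width: 0.0276
grip_force: 30.0
```

move_arm:
  targets:
    - [-0.8,0,0,0,0,0,0]
    - [-0.8,0,0,0,0,0,0]
    - [-0.8,0,0,0,0,0,0]
    - [-0.8,0,0,0,0,0,0]

```text
time_s: 12.6
ee_pos: [0.6318, 0.0672, 0.1103]
eef_rot: [3.141, 0.0, 1.624]
force: [-0.9, 0.1, -0.3]
grip_width: 0.028
grip_force: 30.0
```

```bash
python3 - <<'E'
from h import *
np.set_printoptions(precision=4,suppress=True)
print(ctrl.get_obs()["grip_width"],ctrl.get_obs()["force"])
jplan(.172,-.002,.043)
for n in ("top","scene"):
    im,dep=ctrl.camera(n); cv2.imwrite("pics/%s2.png"%n,cv2.resize(im[150:350,200:460,::-1],(780,600),interpolation=cv2.INTER_CUBIC))
    for r in ctrl.tip_of(n,"blank_butt")[:3]: print(n,r["score"],J.inv().apply(at_z(n,r["point"],.102)[0]-JO))
    for r in ctrl.tip_of(n,"pad_far")[:2]+ctrl.tip_of(n,"pad_near")[:2]: print(n,"pad",r["score"],J.inv().apply(at_z(n,r["point"],.035)[0]-JO))
E
```

```text
0.027981798320088958 [-0.8607  0.0778 -0.2557]
pos [0.6318 0.0672 0.1103] rot [3.1411 0.0001 1.6237] shift [ 0.021 -0.004  1.347] turn [ 0.     0.    -0.003]
top 0.67 [ 0.5277 -0.2687  0.102 ]
top pad 0.77 [0.2178 0.0177 0.035 ]
scene 0.7 [ 0.0827 -0.0013  0.102 ]
scene 0.7 [ 0.4997 -0.1989  0.102 ]
scene pad 0.74 [0.218  0.0071 0.035 ]
scene pad 0.24 [ 0.2628 -0.2675  0.035 ]
scene pad 0.93 [0.1066 0.0155 0.035 ]
scene pad 0.21 [ 0.2521 -0.2624  0.035 ]
```

View pics/scene2.png

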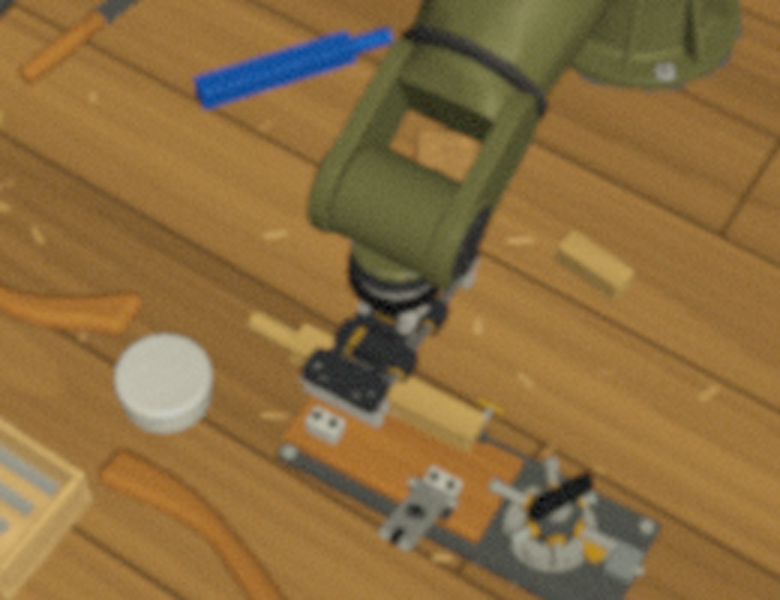

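move_arm:
  targets:
    - [-0.8,0,-0.05,0.4,0,0,0]
    - [-0.8,0,-0.05,0.8,0,0,0]
    - [-0.8,0,-0.05,1.05,0,0,0]
    - [-0.8,0,-0.05,1.2,0,0,0]
    - [-0.8,0,-0.05,1.28,0,0,0]
    - [-0.8,0,-0.05,1.32,0,0,0]
    - [-0.8,0,-0.05,1.32,0,0,0]
    - [-0.8,0,-0.05,1.32,0,0,0]

```text
time_s: 13.8
ee_pos: [0.6296, 0.068, 0.0446]
eef_rot: [3.141, 0.0, 1.625]
force: [-0.6, -0.6, -1.3]
grip_width: 0.0276
grip_force: 30.0
```

move_arm:
  targets:
    - [-0.8,0,0,0.02,0,0,0]
    - [-0.8,0,0,0.04,0,0,0]
    - [-0.8,0,0,0.04,0,0,0]
    - [-0.8,0,0,0.04,0,0,0]
    - [-0.8,0,0,0.04,0,0,0]

```text
time_s: 14.3
ee_pos: [0.6295, 0.068, 0.0424]
eef_rot: [3.141, 0.0, 1.625]
force: [-1.6, 0.9, 5.7]
grip_width: 0.0276
grip_force: 30.0
```

move_arm:
  targets:
    - [-0.8,0,0.02,0,0,0,0]
    - [-0.8,0,0.04,0,0,0,0]
    - [-0.8,0,0.05,0,0,0,0]
    - [-0.8,0,0.05,0,0,0,0]
    - [-0.8,0,0.05,0,0,0,0]

```text
time_s: 14.8
ee_pos: [0.6319, 0.0681, 0.0424]
eef_rot: [3.141, 0.0, 1.625]
force: [-2.7, -0.2, 7.0]
grip_width: 0.028
grip_force: 30.0
```

move_arm:
  targets:
    - [-0.8,0,0.01,0,0,0,0]
    - [-0.8,0,0.02,0,0,0,0]
    - [-0.8,0,0.02,0,0,0,0]
    - [-0.8,0,0.02,0,0,0,0]

```text
time_s: 15.2
ee_pos: [0.6329, 0.0682, 0.0425]
eef_rot: [3.141, -0.0, 1.625]
force: [-3.8, -0.0, 6.1]
grip_width: 0.0277
grip_force: 30.0
```

move_arm:
  targets:
    - [-0.8,0,0.01,0,0,0,0]
    - [-0.8,0,0.02,0,0,0,0]
    - [-0.8,0,0.02,0,0,0,0]
    - [-0.8,0,0.02,0,0,0,0]

```text
time_s: 15.6
ee_pos: [0.6338, 0.0682, 0.0425]
eef_rot: [3.142, 0.0, 1.625]
force: [-4.7, 0.1, 6.6]
grip_width: 0.0274
grip_force: 30.0
```

move_arm:
  targets:
    - [-0.8,0,0.01,0,0,0,0]
    - [-0.8,0,0.02,0,0,0,0]
    - [-0.8,0,0.02,0,0,0,0]
    - [-0.8,0,0.02,0,0,0,0]

```text
time_s: 16.0
ee_pos: [0.6342, 0.0682, 0.0425]
eef_rot: [-3.14, 0.0, 1.625]
force: [-9.9, -1.6, 11.2]
grip_width: 0.0275
grip_force: 30.0
```

```bash
python3 - <<'E'
from h import *
np.set_printoptions(precision=4,suppress=True)
o=ctrl.get_obs();print(o["force"],o["moment"],jpos(),o["eef_rot"])
im,dep=ctrl.camera("scene"); cv2.imwrite("pics/s3.png",cv2.resize(im[250:350,290:420,::-1],(780,600),interpolation=cv2.INTER_CUBIC))
E
```

```text
[-9.9016 -1.58   11.1685] [-0.2448  1.8134  0.2155] [0.1722 0.0006 0.0425] [-3.1398  0.0002  1.6253]
```

View pics/s3.png

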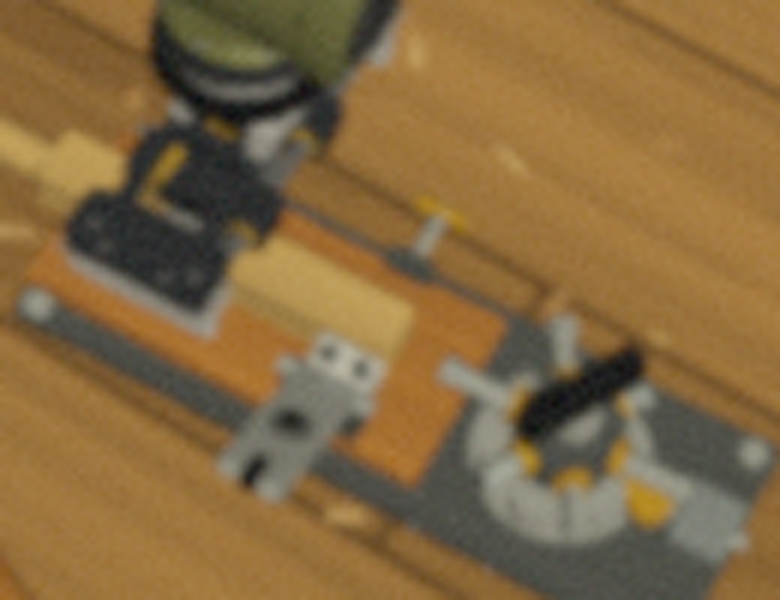

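Blank is against the near pad, and the longest screw at (460,375) in the crop faces the butt. Easing off slightly, then sliding toward the stop.

move_arm:
  targets:
    - [-0.8,0,-0.015,-0.01,0,0,0]
    - [-0.8,0.05,-0.015,-0.01,0,0,0]
    - [-0.8,0.1,-0.015,-0.01,0,0,0]
    - [-0.8,0.15,-0.015,-0.01,0,0,0]
    - [-0.8,0.2,-0.015,-0.01,0,0,0]
    - [-0.8,0.25,-0.015,-0.01,0,0,0]
    - [-0.8,0.29,-0.015,-0.01,0,0,0]
    - [-0.8,0.32,-0.015,-0.01,0,0,0]
    - [-0.8,0.32,-0.015,-0.01,0,0,0]
    - [-0.8,0.32,-0.015,-0.01,0,0,0]

```text
time_s: 17.05
ee_pos: [0.6331, 0.0844, 0.0424]
eef_rot: [-3.141, -0.0, 1.625]
force: [-4.2, -1.0, 3.4]
grip_width: 0.0278
grip_force: 30.0
```

move_arm:
  targets:
    - [-0.8,0.01,0,0,0,0,0]
    - [-0.8,0.02,0,0,0,0,0]
    - [-0.8,0.03,0,0,0,0,0]
    - [-0.8,0.04,0,0,0,0,0]
    - [-0.8,0.04,0,0,0,0,0]
    - [-0.8,0.04,0,0,0,0,0]

```text
time_s: 17.65
ee_pos: [0.633, 0.086, 0.0424]
eef_rot: [-3.141, 0.0, 1.625]
force: [-3.1, -4.0, 3.7]
grip_width: 0.0276
grip_force: 30.0
```

move_arm:
  targets:
    - [-0.8,0.01,0,0,0,0,0]
    - [-0.8,0.02,0,0,0,0,0]
    - [-0.8,0.02,0,0,0,0,0]
    - [-0.8,0.02,0,0,0,0,0]

```text
time_s: 18.05
ee_pos: [0.633, 0.087, 0.0425]
eef_rot: [-3.141, 0.0, 1.625]
force: [-3.5, -3.7, 3.8]
grip_width: 0.0277
grip_force: 30.0
```

move_arm:
  targets:
    - [-0.8,0.01,0,0,0,0,0]
    - [-0.8,0.02,0,0,0,0,0]
    - [-0.8,0.02,0,0,0,0,0]
    - [-0.8,0.02,0,0,0,0,0]

```text
time_s: 18.45
ee_pos: [0.6329, 0.088, 0.0425]
eef_rot: [-3.141, 0.0, 1.625]
force: [-3.8, -4.4, 3.9]
grip_width: 0.028
grip_force: 30.0
```

move_arm:
  targets:
    - [-0.8,0.01,0,0,0,0,0]
    - [-0.8,0.01,0,0,0,0,0]
    - [-0.8,0.01,0,0,0,0,0]
    - [-0.8,0.01,0,0,0,0,0]

```text
time_s: 18.85
ee_pos: [0.6329, 0.0885, 0.0425]
eef_rot: [-3.141, 0.0, 1.625]
force: [-4.4, -4.4, 4.4]
grip_width: 0.028
grip_force: 30.0
```

move_arm:
  targets:
    - [-0.8,0.01,-0.005,0,0,0,0]
    - [-0.8,0.02,-0.005,0,0,0,0]
    - [-0.8,0.02,-0.005,0,0,0,0]
    - [-0.8,0.02,-0.005,0,0,0,0]

```text
time_s: 19.25
ee_pos: [0.6327, 0.0898, 0.0425]
eef_rot: [3.141, -0.0, 1.625]
force: [-2.1, -3.0, 3.0]
grip_width: 0.0277
grip_force: 30.0
```

move_arm:
  targets:
    - [-0.8,0.01,0,0,0,0,0]
    - [-0.8,0.01,0,0,0,0,0]
    - [-0.8,0.01,0,0,0,0,0]
    - [-0.8,0.01,0,0,0,0,0]

```text
time_s: 19.65
ee_pos: [0.6327, 0.0903, 0.0425]
eef_rot: [3.141, -0.0, 1.625]
force: [-1.0, -2.6, 1.9]
grip_width: 0.0276
grip_force: 30.0
```

move_arm:
  targets:
    - [-0.8,0.01,0,0,0,0,0]
    - [-0.8,0.01,0,0,0,0,0]
    - [-0.8,0.01,0,0,0,0,0]

```text
time_s: 19.95
ee_pos: [0.6326, 0.0907, 0.0425]
eef_rot: [3.141, -0.0, 1.625]
force: [-0.1, -3.1, 2.6]
grip_width: 0.0281
grip_force: 30.0
```

move_arm:
  targets:
    - [-0.8,0.01,0,0,0,0,0]
    - [-0.8,0.01,0,0,0,0,0]
    - [-0.8,0.01,0,0,0,0,0]

```text
time_s: 20.25
ee_pos: [0.6326, 0.0908, 0.0425]
eef_rot: [3.142, 0.001, 1.625]
force: [-1.6, -5.9, 2.4]
grip_width: 0.0275
grip_force: 30.0
```

move_arm:
  targets:
    - [-0.8,0.01,0,0,0,0,0]
    - [-0.8,0.01,0,0,0,0,0]
    - [-0.8,0.01,0,0,0,0,0]

```text
time_s: 20.55
ee_pos: [0.6326, 0.0908, 0.0425]
eef_rot: [-3.142, 0.001, 1.625]
force: [-0.4, -8.8, 2.8]
grip_width: 0.0274
grip_force: 30.0
```

move_arm:
  targets:
    - [-0.8,0.01,0,0,0,0,0]
    - [-0.8,0.01,0,0,0,0,0]
    - [-0.8,0.01,0,0,0,0,0]
    - [-0.8,0.01,0,0,0,0,0]
    - [-0.8,0.01,0,0,0,0,0]

```text
time_s: 21.05
ee_pos: [0.6326, 0.0909, 0.0424]
eef_rot: [-3.141, 0.002, 1.624]
force: [-0.7, -11.7, 2.5]
grip_width: 0.0276
grip_force: 30.0
```

```bash
python3 - <<'E'
from h import *
np.set_printoptions(precision=4,suppress=True)
for i in range(2):
  im,dep=ctrl.camera(("scene","top")[i]); o=ctrl.get_obs();print(o["force"],o["moment"],jpos(),o["grip_width"])
  n=("scene","top")[i]
  v,u=np.nonzero(dep>0);P=J.inv().apply(at_depth(n,np.c_[u,v],dep[v,u])-JO)
  m=(P[:,2]>.082)&(P[:,2]<.096)&(np.hypot(P[:,0],P[:,1])<.045);Q=P[m][:,:2]
  print("bar",len(Q),cv2.minAreaRect(Q.astype(np.float32)) if len(Q)>5 else "")
  if i==0:
    cv2.imwrite("pics/s4.png",cv2.resize(im[250:350,290:420,::-1],(780,600),interpolation=cv2.INTER_CUBIC))
    m=(abs(P[:,2]-.053)<.004)&(P[:,0]>.05)&(P[:,0]<.12)&(abs(P[:,1])<.03);print("top face",np.percentile(P[m],[2,50,98],axis=0))
E
```

```text
[ -0.5152 -12.2609   4.0801] [-2.057   0.322   0.1323] [0.1495 0.0003 0.0424] 0.0277622787006917
bar 132 ((0.00012192828580737114, 0.0010434892028570175), (0.06253954768180847, 0.016704391688108444), 62.921234130859375)
top face [[ 0.0636 -0.0135  0.0494]
 [ 0.0919  0.0018  0.0533]
 [ 0.1191  0.026   0.0567]]
[ -1.777  -11.9834   3.9431] [-2.1229  0.3017  0.1208] [0.1495 0.0003 0.0424] 0.02798920930781995
bar 167 ((0.0009001186117529869, -0.001500491052865982), (0.06200810894370079, 0.015422999858856201), 58.47205352783203)
```

View pics/s4.png

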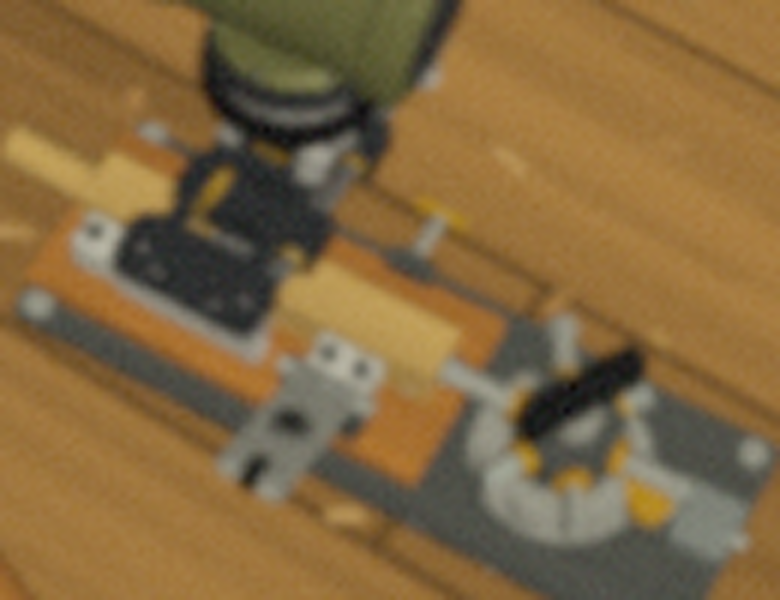

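The butt meets the long screw at (445,365) in the crop. The turret is at about 60° and the push is a steady 12 N including friction, so I'm handing in.

```bash
python3 -c "
from station import ctrl
print(ctrl.hand_in())"
```

```text
the job is handed in; nothing more can be done
None
```

I handed the job in with the turret one click anticlockwise and the blank held against the longest stop, along the fence pads. The wrist reads a steady push of about 12 N, so I estimate 9 to 12 N on the stop after friction. The hand-in returned no verdict.

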